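# Tip a ground block out of its rack and blow it off

## Task

Press the end of the plain ground block (the one without holes) that lies over the deep well of the black rack, so that the block tips up, then pick it up and lay it flat and lengthwise, centred, on the two rests in front of the air duster's nozzle, and let go. Only then blow the dust off it: press the can's sprung cap right down for a moment and let it spring back up. The block must stay lying on its rests; leave the drilled block in its pocket and everything else where it is.

Things in the scene. Friction and masses are not known exactly. Their poses are not given: they have to be found in the camera images.
- plain_block: The plain ground steel block, 100 (x) x 30 (y) x 14 (z) mm, about 0.32 kg, no holes, in either pocket of the rack. Origin: centre of its underside. x runs along its length; at the start its -x end overhangs the deep well, its +x half lies on the shallow floor, its top flush with the rack's top, 43 mm above the table.
- plain_block_mid (a point): Middle of the plain block's volume; same axes as the block. Pressed 12 to 25 mm from its -x end's tip (under 1 N), the block tips by about 0.5 rad, the pressed point sinking 18 to 11 mm until the end meets the well's floor, and stays tipped when let go. Its +x end then stands about 25 mm clear of the rack's top and can be gripped across its 30 mm width from above.
- drilled_block: A second steel block of the same size with three 13 mm holes through it along its length, in the other pocket of the rack; same frame as the plain block. To be left there, untipped.
- rack: Fixed black plastic press-to-tip rack, 139 (x, from -72 to +67) x 152 (y) x 43 (z) mm. Origin on the table; x along the pockets. Two equal pockets at y = +40 and -40 mm: a shallow floor 29 mm above the table from x = -2 to +51 mm, 32 mm wide; a well from x = -2 to -56 mm, 46 mm wide, floor 5 mm above the table. The blocks tip over the edge at x = -2 mm.
- blow_off_stand: Fixed stand: aluminium base plate 285 x 90 x 8 mm carrying an upright white air duster can (52 mm diameter) in a dark clamp ring, and a part rest. Origin on the table under the can's axis; x points from the can along the nozzle's direction to the part rest; the plate reaches from x = -48 to +237 mm. The clamp ring's screw sticks out 65 mm to -y at 53 mm height.
- rest_mid (a point): Centre of the part rest, 160 mm from the can's axis, level with the tops of the rests, 34 mm above the table (26 above the plate); axes as the stand's. Two rubber-topped posts, each 10 (x) x 22 (y) mm, at x = -30 and +30 mm; the block lies on both, its length along x, either way round. A back stop, 24 mm wide and 8 mm higher, has its face at x = +62 mm.
- cap_top (a point): Centre of the top of the can's grey nozzle cap (33 mm diameter, slightly dished), 149.5 mm above the table when up, on the can's axis; moves down with the cap. A thin nozzle tube leads from the cap 50 mm towards the part rest.
- cap_body (a joint): How far the sprung nozzle cap is pressed: 0 = up, 0.007 m = fully down. It takes about 3.5 N to start it and 9.5 N to hold it fully down; it springs back up when let go.
- try_square: Steel try square lying flat, 75 x 100 x 16 mm, origin under its middle (bystander)
- dust_brush: Flat brush with wooden handle, 148 mm long, 10 mm high, origin under its middle (bystander)
- loupe: Folding loupe, 33 x 38 x 16 mm, origin under its middle (bystander)
- dial_indicator: Lever dial indicator lying on its back, 98 x 42 x 18 mm, origin under its middle (bystander)
- caliper_150: Digital caliper lying flat, 236 mm long, 14 mm high, origin under its middle (bystander)
- micrometer_2: Outside micrometer lying flat, 193 mm long, 25 mm high, origin under its middle (bystander)
There are look-alikes about, which are no part of the job. What is shaped like the plain_block but turquoise is not meant.

How it is judged:
By the outcome, as a careful person would: the job done as asked, in the order asked, and still so for the second after the job is handed in, with the robot touching nothing.
It also fails if it takes over 61 s, if anything falls off the work surface, if the arm or the gripper's body presses on something with over 40 N, if the wrist force passes 120 N, or if a joint passes its speed limit or range.

## Robot

A 6-joint arm with a two-finger parallel gripper is mounted at the origin on a cart in front of the work surface, level with it; the furniture and walls round the work are solid. World frame = base frame: x ahead of the robot, y to its left, z up, the work surface at z = 0. Lengths are in m, angles in rad, forces in N, time in s.
With the tool pointing down it reaches from about 0.35 to 0.975 m from the base axis. Payload 4.9 kg.
Tool frame: the origin (TCP) lies at the very end of the fingers, on their centre line; the grasp point (between the pads) lies 19 mm behind it; z points along the fingers, x is the direction in which the jaws open and shut, and the axes are right-handed (so a half turn about z gives the same grasp; the last joint's range is limited). The gripper opens to 85 mm and grips with 20 to 120 N. Pads are 22 mm wide; open, the fingers measure 114 mm over their backs; the gripper's body (76 mm by 85 mm) begins 54 mm behind the grasp point. The pads swing forward as they close: fully open they stand 13 mm farther back than shut.
Start: joints at [1.019, 0.053, 1.613, -0, 1.476, -0.119], TCP at [0.262, 0.567, 0.231] pointing down, gripper open.
Joint ranges: [-3.01, 3.01], [-1.01, 2.22], [0.06, 2.58], [-1.02, 4.17], [0.09, 2.62], [-3.14, 3.14]. Speed limits (rad/s): [2.57, 2.57, 3.14, 3.14, 3.14, 3.14].

## Interface

Orientations are given as a rotation vector (axis times angle).
In Python, from station import ctrl gives the robot as it stands.
- The arm moves only by the shell command python3 -m handwheel 'ROWS' [OPENING] [FORCE]. ROWS is a JSON object of lists of equal length, an entry for each row: "offset": the shift along the world's x, y, z in units of 40 mm (1.0 is 40 mm), a list of three; "roll": the turn about the world's z in units of 6 degrees (1.0 is 6 degrees). A call has exactly 10 rows; each row is the pose to reach, as a shift and turn from the pose commanded when the call began; what a row does not reach only later rows make up. A row lasts 1/10 s, in which the tool goes at most 50 mm and 8.59 degrees, less where a joint would pass 70% of its speed; a pose out of reach is approached as far as the arm can. A call with a gripper value outside its range is refused whole. OPENING is the finger opening in mm, from 0 to 85.4, set as the call begins (- or left out, the last holds). The fingers move at their own pace and stop on an object; FORCE is the grip in N (left out, the last holds). Time passes only in rows, so rows that repeat a pose let the fingers close, or fill a call up. It gives the time, the measured TCP pose, the force and the opening at its end, in the units of the state.
- ctrl.get_obs(): the state, without advancing time (a new reading comes with each control period).
- ctrl.get_image(name): name is "scene" or "top"; returns a dict with "img" (400x640x3 uint8, red, green, blue), "fx", "fy", "cx", "cy" (pixels), "T" (4x4, takes a point from camera to world coordinates). Camera axes: x right, y down, z forward; pixel columns grow to the right and rows downward; lengths in m; the calibration is good to about 2 mm. A picture is of the moment at which its call begins. There is no depth.
- ctrl.finish_job(): hands the job in, once; it reports no verdict.
The state is a dict: "t": time; "q": joint angles; "dq": joint speeds; "effort": joint torques, N m; "tool_pos": TCP position; "tool_rot": TCP orientation; "contact_force": force on the tool from outside, world axes, zero at the start; "wrist_torque": the same for the moment, N m; "opening": finger opening in m.
Only numpy, scipy, OpenCV 4.12 (cv2) and the standard library are available. Lean on these libraries where they do the work, as an engineer would, in place of code of your own. Each camera call takes 0.05 s, during which the arm holds its last target.

## Working session

There is one attempt and no reset: what is moved stays moved. The work goes in short steps, Python scripts to look and compute and a shell command to move; the robot and the scene stay as the last step left them, time stands still between calls to the robot, and variables do not carry over. Pictures are saved under pics/ and viewed, and the job is handed in when it is done.

```bash
mkdir -p pics; ls; python3 - <<'E'
from station import ctrl
import cv2,json
for n in ("scene","top"):
    d=ctrl.get_image(n)
    cv2.imwrite(f"pics/{n}0.png",d["img"][:,:,::-1])
    print(n,d["fx"],d["fy"],d["cx"],d["cy"],d["T"])
print(ctrl.get_obs())
E
```

```text
pics
scene 430.7970373514883 430.7970373514883 323.06470982526304 192.6331061147532 [[ 0.50191143 -0.48237887  0.71791054 -0.45196821]
 [-0.86470851 -0.29816759  0.40419708 -0.69102468]
 [ 0.01908153 -0.82365449 -0.56677084  0.92409887]
 [ 0.          0.          0.          1.        ]]
top 419.38072291768077 419.38072291768077 328.5470101205609 197.33008606078687 [[ 0.00944761 -0.98322749  0.18213853  0.29413777]
 [-0.99994953 -0.0099119  -0.00163895 -0.11539952]
 [ 0.0034168  -0.18211386 -0.98327151  1.58033554]
 [ 0.          0.          0.          1.        ]]
{'t': 0.1, 'q': array([ 1.01902149e+00,  5.33225945e-02,  1.61415871e+00, -2.29685341e-05,
        1.47605286e+00, -1.19011958e-01]), 'dq': array([ 0.00144504, -0.0017024 , -0.00387095, -0.0010031 ,  0.0004087 ,
       -0.00120208]), 'effort': array([ 1.89909956e-04, -3.94903636e+01, -3.71361780e+01, -1.06981017e-04,
        3.90465197e-03, -8.59239123e-06]), 'tool_pos': array([0.26181893, 0.56687851, 0.23016509]), 'tool_rot': array([ 2.64584395,  1.69223874, -0.00272974]), 'contact_force': array([-0.05288439, -0.2465899 , -1.22179712]), 'wrist_torque': array([-0.0070401 ,  0.03929825, -0.02121087]), 'opening': 0.08506627493603575}
```

View pics/scene0.png

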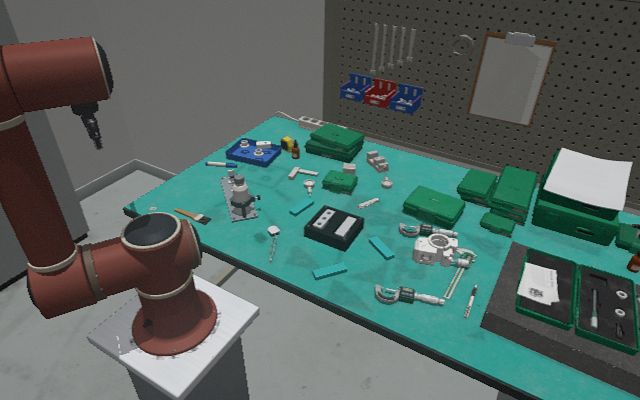

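View pics/top0.png

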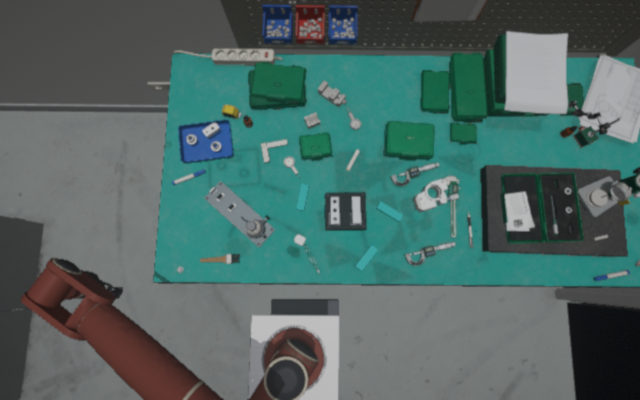

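Top view: rack near (345,211), stand from (215,190) to (265,235) with the can near (256,228). I'll zoom in.

```bash
python3 - <<'E'
import cv2,numpy as np
t=cv2.imread("pics/top0.png"); s=cv2.imread("pics/scene0.png")
a=cv2.resize(t[185:237,315:377],None,fx=10,fy=10,interpolation=cv2.INTER_CUBIC)
b=cv2.resize(t[175:250,195:285],None,fx=8,fy=8,interpolation=cv2.INTER_CUBIC)
cv2.imwrite("pics/ta.png",a);cv2.imwrite("pics/tb.png",b)
cv2.imwrite("pics/sa.png",cv2.resize(s[195:255,290:375],None,fx=9,fy=9,interpolation=cv2.INTER_CUBIC))
cv2.imwrite("pics/sb.png",cv2.resize(s[160:230,205:290],None,fx=8,fy=8,interpolation=cv2.INTER_CUBIC))
E
```

```text
(no output)
```

View pics/ta.png

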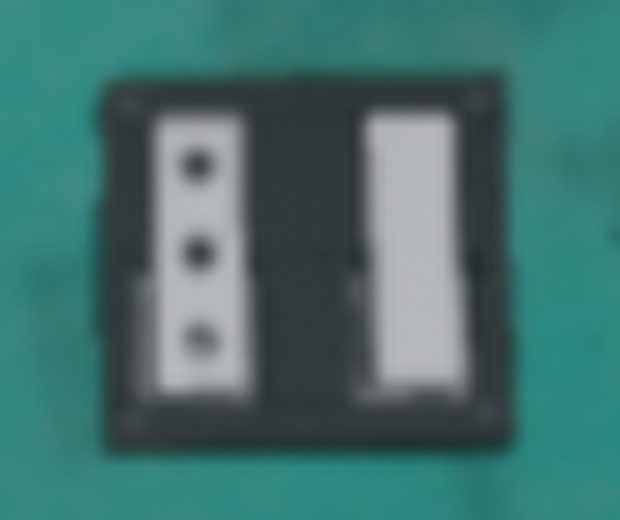

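View pics/tb.png

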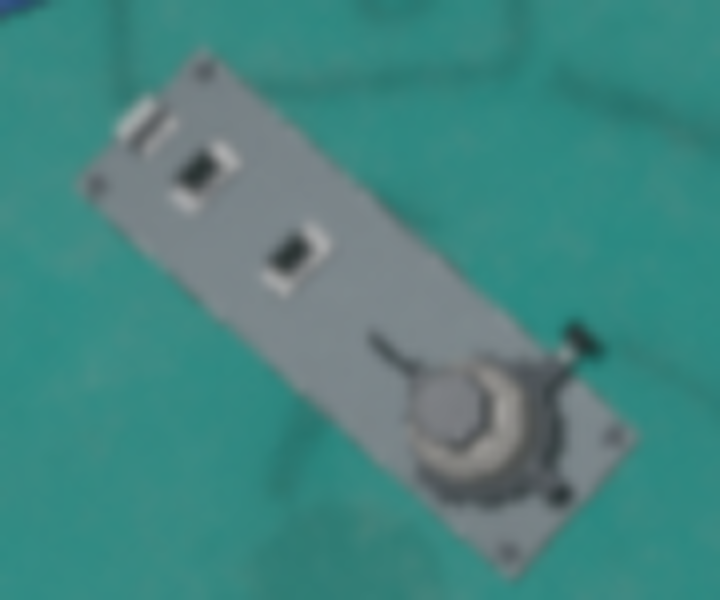

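View pics/sa.png

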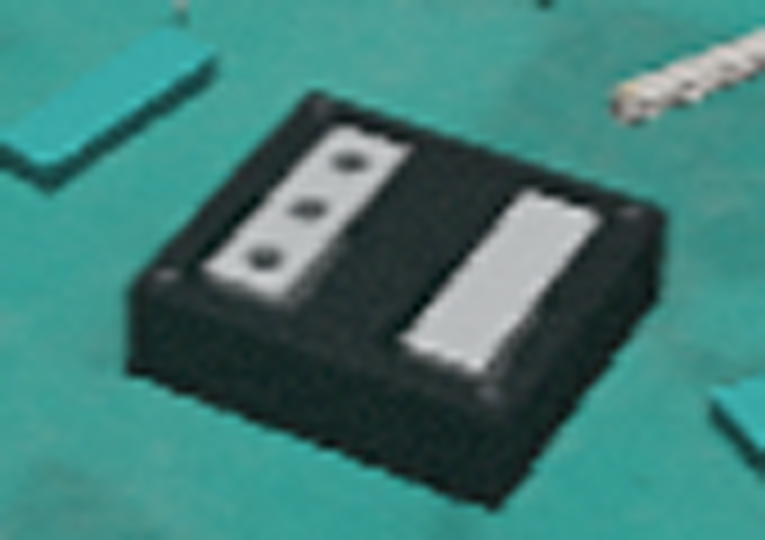

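View pics/sb.png

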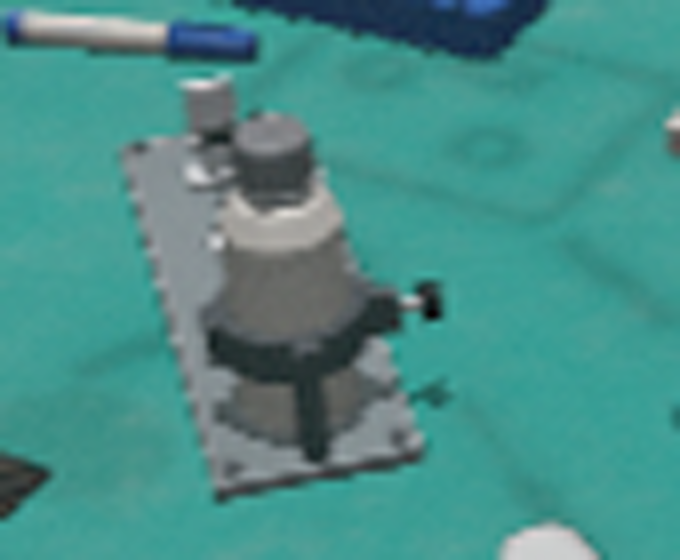

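```bash
cat > h.py <<'E'
import cv2,numpy as np
CAM={}
def setc(n,d): CAM[n]=d
def ray(d,uv,z):
    uv=np.atleast_2d(uv).astype(float)
    v=np.c_[(uv[:,0]-d["cx"])/d["fx"],(uv[:,1]-d["cy"])/d["fy"],np.ones(len(uv))]@d["T"][:3,:3].T
    o=d["T"][:3,3]; return o+v*((z-o[2])/v[:,2])[:,None]
def proj(d,P):
    P=np.atleast_2d(P); c=(P-d["T"][:3,3])@d["T"][:3,:3]
    return np.c_[c[:,0]/c[:,2]*d["fx"]+d["cx"],c[:,1]/c[:,2]*d["fy"]+d["cy"]]
def tri(d1,u1,d2,u2):
    A=[];b=[]
    for d,u in((d1,u1),(d2,u2)):
        v=d["T"][:3,:3]@np.array([(u[0]-d["cx"])/d["fx"],(u[1]-d["cy"])/d["fy"],1]);v/=np.linalg.norm(v)
        M=np.eye(3)-np.outer(v,v);A.append(M);b.append(M@d["T"][:3,3])
    return np.linalg.lstsq(np.vstack(A),np.hstack(b),rcond=None)[0]
def blob(img,mask_fn,box,up=8):
    x0,y0,x1,y1=box
    c=cv2.resize(img[y0:y1,x0:x1],None,fx=up,fy=up,interpolation=cv2.INTER_CUBIC)
    m=mask_fn(c.astype(int)).astype(np.uint8)*255
    cs,_=cv2.findContours(m,cv2.RETR_EXTERNAL,cv2.CHAIN_APPROX_NONE)
    cs=sorted(cs,key=cv2.contourArea,reverse=True)
    return [((k[:,0,:]+0.5)/up-0.5+[x0,y0]) for k in cs],[cv2.contourArea(k)/up**2 for k in cs]
def rect(P):
    (c,s,a)=cv2.minAreaRect((P[:,:2]*1000).astype(np.float32)); return np.array(c)/1000,s,a
E
python3 - <<'E'
from h import *
from station import ctrl
im={n:ctrl.get_image(n) for n in("scene","top")}
T,S=im["top"],im["scene"]
br=lambda c:c.min(2)>125
for n,d,box in(("top",T,(347,192,364,227)),("scene",S,(330,213,360,240))):
    cs,a=blob(d["img"],br,box); P=ray(d,cs[0],0.043); print(n,"plain",a[0],rect(P))
for n,d,box in(("top",T,(326,192,341,227)),("scene",S,(308,205,338,231))):
    cs,a=blob(d["img"],br,box); P=ray(d,cs[0],0.043); print(n,"drilled",a[0],rect(P))
cs,a=blob(T["img"],lambda c:(c[:,:,1]<c[:,:,0]+28)&1>0,(315,183,377,240)); P=ray(T,cs[0],0.043); print("rack",a[0],rect(P))
# plate
cs,a=blob(T["img"],lambda c:(c[:,:,1]-c[:,:,0]<35),(200,178,280,250)); P=ray(T,cs[0],0.008); r=rect(P);print("plate",a[0],r)
# cap
for n in im: pass
c=T["img"];print(c[226,248:262].tolist())
# rests white+black -> neighbours
for k,box in(("post",(213,188,228,204)),("post",(226,200,238,214))):
    cs,a=blob(T["img"],lambda c:(c.min(2)>160)|(c.max(2)<80),box,12);
    for q,ar in zip(cs[:4],a): P=ray(T,q,0.034);print(k,ar,rect(P))
E
```

```text
top plain 220.90625 (array([ 0.53396149, -0.22025174]), (102.28136444091797, 32.2874870300293), 2.8612143993377686)
scene plain 185.1328125 (array([ 0.53924768, -0.21939136]), (104.05216217041016, 32.23628616333008), 1.5101877450942993)
top drilled 229.3671875 (array([ 0.53151532, -0.14049483]), (102.2081527709961, 33.35455322265625), 1.2751461267471313)
scene drilled 173.453125 (array([ 0.53805756, -0.13881427]), (103.63495635986328, 32.18264389038086), 1.484728455543518)
rack 1449.0859375 (array([ 0.52941028, -0.17947926]), (138.3075408935547, 149.14950561523438), 1.0009266138076782)
plate 1770.7421875 (array([0.52829218, 0.21667184]), (290.0426025390625, 108.14773559570312), 49.700016021728516)
[[123, 126, 130], [123, 126, 130], [123, 126, 129], [122, 124, 129], [121, 124, 128], [120, 123, 127], [114, 116, 120], [85, 90, 91], [108, 109, 107], [154, 153, 150], [148, 147, 144], [133, 132, 129], [102, 103, 101], [81, 84, 84]]
post 8.378472222222221 (array([0.5815437 , 0.29160239]), (9.350282669067383, 14.594439506530762), 47.48017883300781)
post 2.079861111111111 (array([0.58936401, 0.27917679]), (9.833392143249512, 3.924816608428955), 46.31143569946289)
post 0.4270833333333333 (array([0.56758038, 0.29698727]), (4.774646282196045, 1.7357490062713623), 46.45362091064453)
post 7.8125 (array([0.5425105 , 0.24625403]), (9.036746978759766, 14.548681259155273), 47.22873306274414)
post 2.0729166666666665 (array([0.54981012, 0.23308742]), (10.465445518493652, 4.014633655548096), 29.790699005126953)
post 0.20833333333333334 (array([0.5279137 , 0.24978505]), (1.569832682609558, 2.5349843502044678), 0.5712194442749023)
```

```bash
python3 - <<'E'
from h import *
from station import ctrl
im={n:ctrl.get_image(n) for n in("scene","top")}
T,S=im["top"],im["scene"]
f=lambda u,v:((u+.5)/8-.5+195,(v+.5)/8-.5+175)
W=lambda l,z:ray(T,[f(*p) for p in l],z)[:,:2]
C=W([(205,45),(80,180),(638,437),(513,580)],.008);print("corners",C.round(4).tolist(),C.mean(0),np.linalg.norm(C[0]-C[1]),np.linalg.norm(C[0]-C[2]))
H=W([(205,70),(95,185),(613,437),(508,553)],.008);print("holes mean",H.mean(0))
for G in(C,H):
    ax=(G[:2].mean(0)-G[2:].mean(0));print("yaw",np.degrees(np.arctan2(ax[1],ax[0])))
print("rubber",W([(198,173),(292,255)],.034).tolist(), "ends", W([(240,150),(170,208),(330,235),(265,292)],.034).tolist())
print("cap",W([(451,406)],.1495))
# scene: cap top ellipse centre at crop (275,133)/8+(205,160)
print("cap scene",ray(S,[(275.5/8-.5+205,133.5/8-.5+160)],.1495))
print("cap tri",tri(T,f(451,406),S,(275.5/8-.5+205,133.5/8-.5+160)))
E
python3 - <<'E'
import cv2
t=cv2.imread("pics/top0.png")
cv2.imwrite("pics/tc.png",cv2.resize(t[183:217,208:243],None,fx=16,fy=16,interpolation=cv2.INTER_LANCZOS4))
s=cv2.imread("pics/scene0.png")
cv2.imwrite("pics/sc.png",cv2.resize(s[165:200,218:250],None,fx=16,fy=16,interpolation=cv2.INTER_LANCZOS4))
E
```

```text
corners [[0.6481, 0.2985], [0.5817, 0.3543], [0.4616, 0.0847], [0.3942, 0.1407]] [0.52138391 0.21954241] 0.08673833948894133 0.28380610929612826
holes mean [0.52082974 0.22119012]
yaw 48.814947869281475
yaw 49.404134617467115
rubber [[0.5808047391900425, 0.2915023238062953], [0.5423450315714851, 0.24548197773466673]] ends [[0.5919775725690339, 0.27244004933621313], [0.5640274440685984, 0.3036371115161031], [0.5519791649687229, 0.22823989424035945], [0.5247802689015437, 0.2571377676345474]]
cap [[0.45902832 0.1471181 ]]
cap scene [[0.46525803 0.14879479 0.1495    ]]
cap tri [0.45939921 0.14527305 0.15379742]
```

View pics/tc.png

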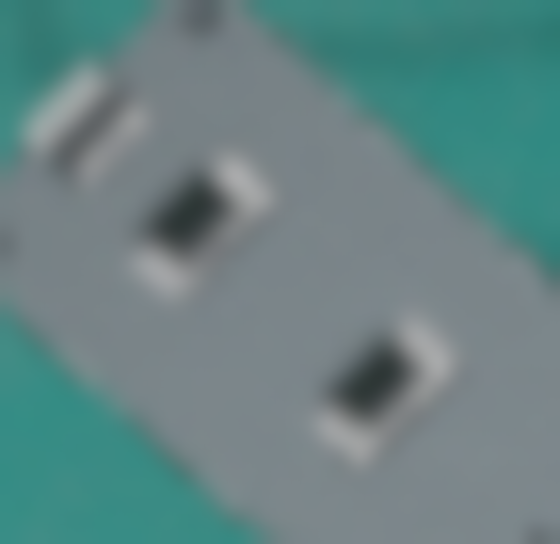

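View pics/sc.png

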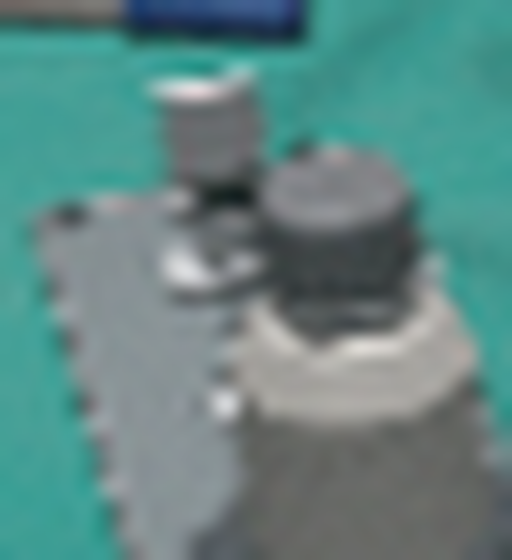

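```bash
python3 -m handwheel '{"offset":[[0.3,-1,0],[0.6,-2,0],[0.9,-3,0],[1.2,-4,0],[1.5,-5,0],[1.8,-6,0],[2.1,-7,0],[2.4,-8,0],[2.7,-9,0],[3,-10,0]],"roll":[0.5,1,1.5,2,2.5,3,3.5,4,4.3,4.5]}' 0 40
python3 -m handwheel '{"offset":[[0.3,-1,0],[0.6,-2,0],[0.9,-3,0],[1.2,-4,0],[1.5,-5,-0.5],[1.8,-6,-1],[2.1,-7,-1.5],[2.5,-8,-2],[3,-9.2,-2],[3.05,-9.67,-2]],"roll":[0,0,0,0,0,0,0,0,0,0]}' 
python3 - <<'E'
from station import ctrl
from h import *
for n in ("scene","top"):
    d=ctrl.get_image(n); cv2.imwrite(f"pics/{n}1.png",d["img"][:,:,::-1])
    o=ctrl.get_obs(); uv=proj(d,o["tool_pos"])[0]; print(n,uv)
    x,y=int(uv[0]),int(uv[1])
    c=d["img"][y-45:y+30,x-50:x+50,::-1]; cv2.imwrite(f"pics/{n}1c.png",cv2.resize(c,None,fx=7,fy=7,interpolation=cv2.INTER_CUBIC)); print("origin",x-50,y-45)
print(o)
E
```

```text
t: 1.3
tool_pos: [0.3822, 0.1658, 0.2315]
tool_rot: [2.176, 2.265, 0.001]
contact_force: [0.8, -0.5, -0.1]
opening: 0.0003
t: 2.3
tool_pos: [0.5046, -0.2227, 0.1503]
tool_rot: [-2.181, -2.261, 0.001]
contact_force: [-1.2, -0.6, 0.3]
opening: -0.0002
scene [343.34854803 204.51143459]
origin 293 159
top [358.67471961 213.21702127]
origin 308 168
{'t': 2.4, 'q': array([-5.49590053e-01, -6.01146413e-02,  1.86233461e+00, -3.91030046e-04,
        1.33957525e+00, -2.15525782e+00]), 'dq': array([ 0.04675131, -0.04337012,  0.04353053,  0.02396397,  0.0220396 ,
        0.02122949]), 'effort': array([ -1.26351781, -31.59794569, -35.66958189,  -0.15582088,
        -0.12845607,  -0.13245706]), 'tool_pos': array([ 0.50431125, -0.22202248,  0.15109232]), 'tool_rot': array([-2.18219191e+00, -2.25984912e+00,  6.52577551e-04]), 'contact_force': array([ 0.32406161,  0.10654845, -0.42850861]), 'wrist_torque': array([ 0.01102965,  0.0759331 , -0.04786378]), 'opening': 0.00018195477051199637}
```

View pics/scene1c.png

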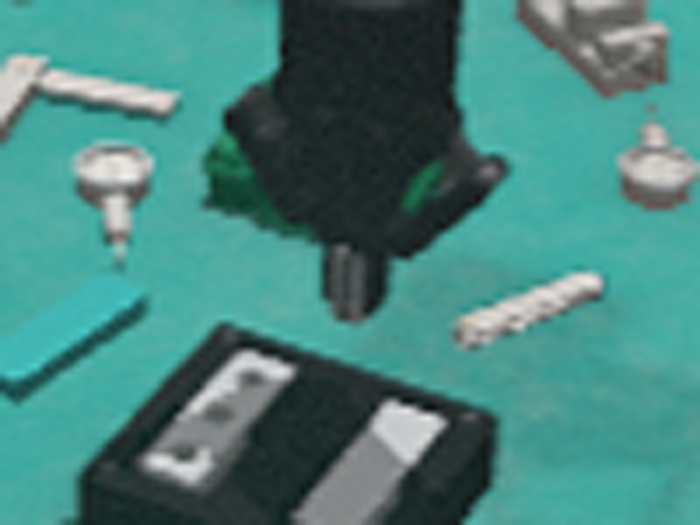

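View pics/top1c.png

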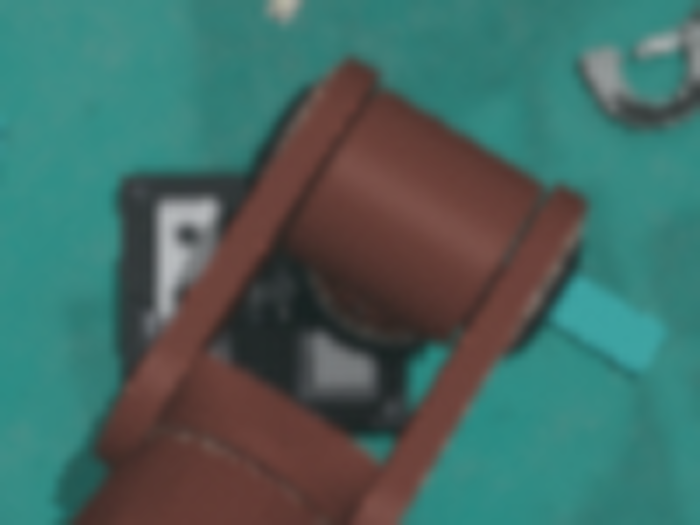

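Scene view: fingertips at about (343,203), predicted (343,204.5), so the calibration is good to about 3 mm. The plain block is directly below. Next I press the -x end.

```bash
python3 -m handwheel '{"offset":[[-0.15,0,-0.7],[-0.15,0,-1.4],[-0.15,0,-2],[-0.15,0,-2.4],[-0.15,0,-2.5],[-0.15,0,-2.6],[-0.15,0,-2.7],[-0.15,0,-2.8],[-0.15,0,-2.87],[-0.15,0,-2.9]],"roll":[0,0,0,0,0,0,0,0,0,0]}'
```

```text
t: 3.4
tool_pos: [0.4982, -0.2195, 0.0353]
tool_rot: [2.178, 2.263, 0.0]
contact_force: [-0.1, -0.4, -0.2]
opening: 0.0001
```

```bash
cat > look.py <<'E'
import sys
from station import ctrl
from h import *
n,name,x0,y0,x1,y1,f=sys.argv[1],sys.argv[2],*map(int,sys.argv[3:8])
d=ctrl.get_image(n); np.savez(f"pics/{name}.npz",**d)
cv2.imwrite(f"pics/{name}.png",cv2.resize(d["img"][y0:y1,x0:x1,::-1],None,fx=f,fy=f,interpolation=cv2.INTER_CUBIC))
E
python3 look.py scene s2 290 160 390 250 8
```

```text
(no output)
```

View pics/s2.png

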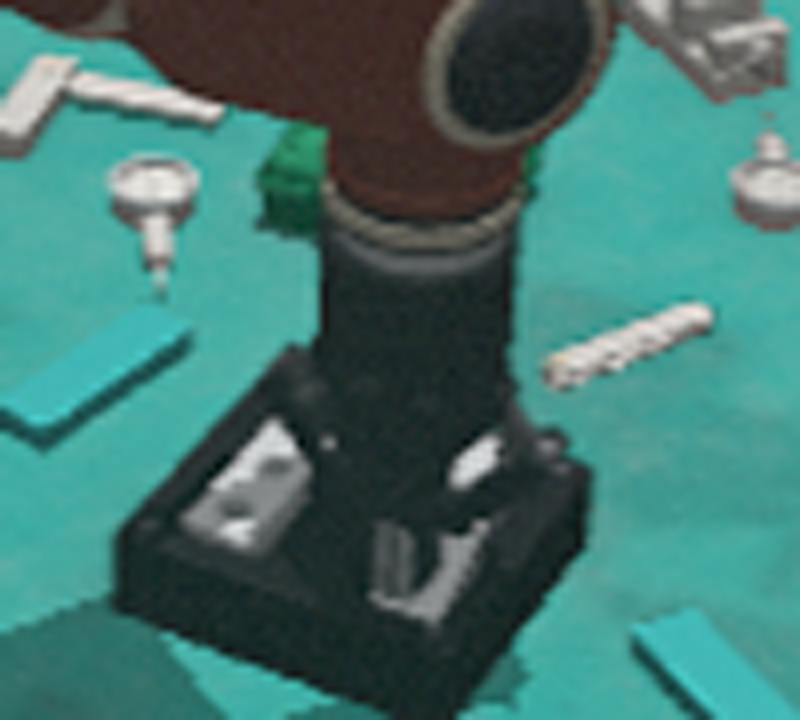

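The block is tipping under the fingertips, at about (400,570) in the crop. I'll press a little deeper until the force rises.

```bash
python3 -m handwheel '{"offset":[[0,0,-0.02],[0,0,-0.04],[0,0,-0.06],[0,0,-0.08],[0,0,-0.1],[0,0,-0.11],[0,0,-0.12],[0,0,-0.12],[0,0,-0.12],[0,0,-0.12]],"roll":[0,0,0,0,0,0,0,0,0,0]}'
```

```text
t: 4.45
tool_pos: [0.4982, -0.2195, 0.0306]
tool_rot: [2.178, 2.264, 0.0]
contact_force: [0.4, -0.4, -0.1]
opening: 0.0002
```

```bash
python3 -m handwheel '{"offset":[[0,0,-0.02],[0,0,-0.04],[0,0,-0.06],[0,0,-0.08],[0,0,-0.1],[0,0,-0.1],[0,0,-0.1],[0,0,-0.1],[0,0,-0.1],[0,0,-0.1]],"roll":[0,0,0,0,0,0,0,0,0,0]}'; python3 look.py scene s3 290 160 390 250 8
```

```text
t: 5.45
tool_pos: [0.4986, -0.2197, 0.0295]
tool_rot: [-2.178, -2.264, 0.001]
contact_force: [-7.5, 5.4, 17.7]
opening: -0.0
```

View pics/s3.png

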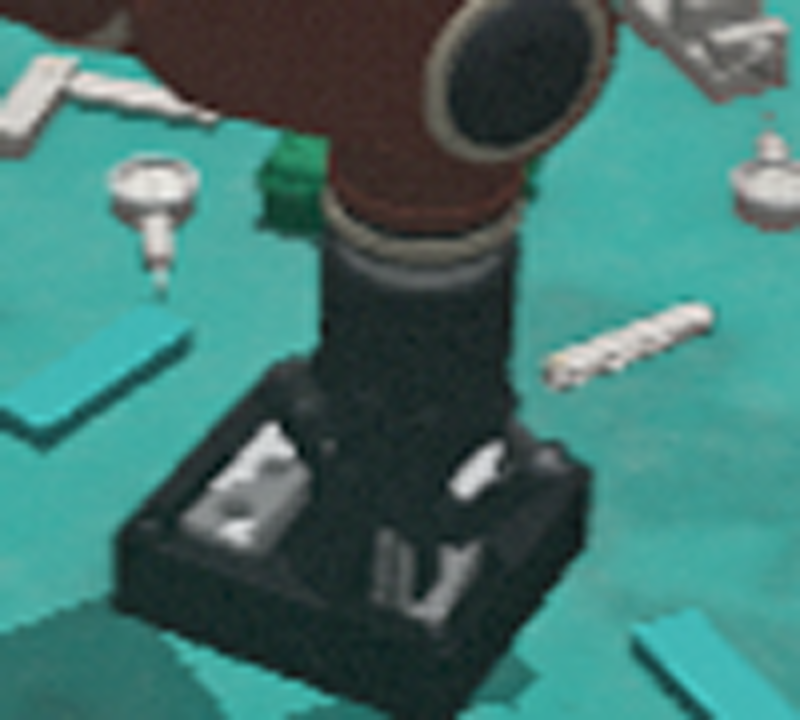

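```bash
python3 -m handwheel '{"offset":[[0,0,0.1],[0,0,0.4],[0,0,1],[0,0,1.8],[0,0,2.6],[0,0,3],[0.2,0,3.5],[0.8,0,3.5],[1.3,0,3.5],[1.5,0,3.5]],"roll":[0,0,0,0,0,0,0,0,0,0]}'; python3 look.py scene s4 290 160 390 250 8;python3 look.py top t4 308 168 408 243 8
```

```text
t: 6.5
tool_pos: [0.559, -0.2193, 0.1661]
tool_rot: [-2.177, -2.264, 0.0]
contact_force: [0.1, 0.7, 0.1]
opening: 0.0004
```

View pics/s4.png

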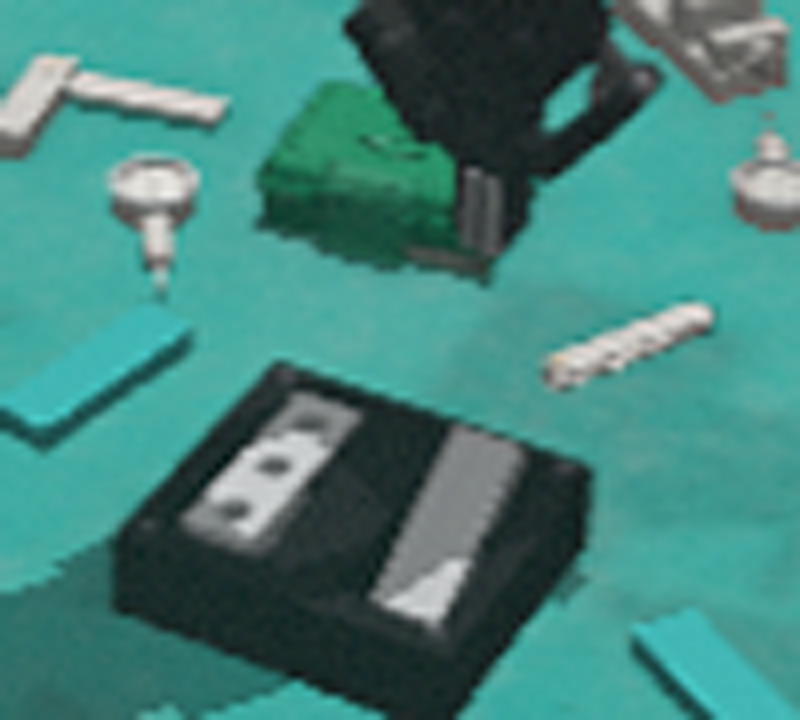

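View pics/t4.png

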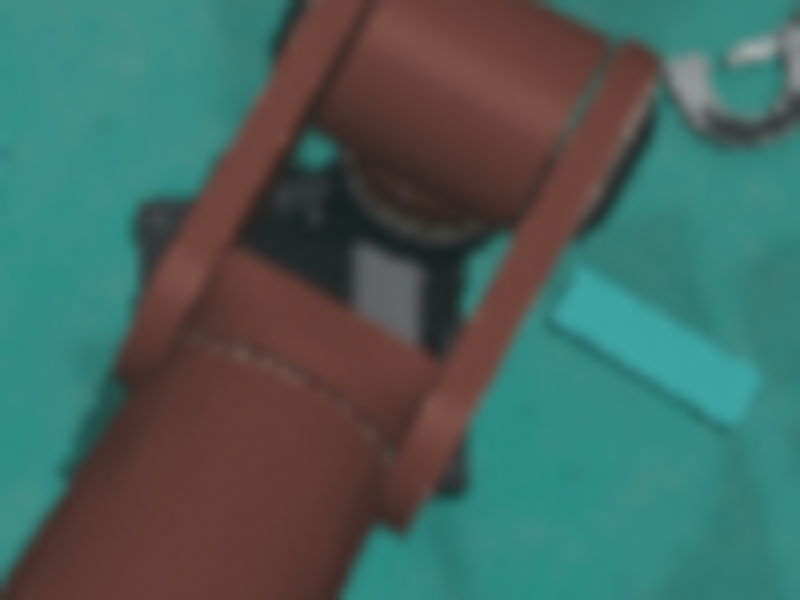

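```bash
python3 - <<'E'
from h import *
d=dict(np.load("pics/s4.npz"))
yaw=np.radians(2.0);c=np.array([.5365,-.2205])
R=np.array([[np.cos(yaw),-np.sin(yaw)],[np.sin(yaw),np.cos(yaw)]])
for th in(0,.17,.5):
    pts=[]
    for s in(52.5,-47.5):
        for y in(15,-15):
            x=-2.5+s*np.cos(th)-14*np.sin(th); z=29+s*np.sin(th)+14*np.cos(th)
            pts.append([*(c+R@np.array([x,y])/1000),z/1000])
    print(th,((proj(d,pts)-[290,160])*8).round().tolist())
E
```

```text
0 [[462.0, 452.0], [528.0, 474.0], [354.0, 586.0], [422.0, 610.0]]
0.17 [[460.0, 439.0], [526.0, 461.0], [352.0, 604.0], [419.0, 629.0]]
0.5 [[452.0, 424.0], [518.0, 446.0], [351.0, 634.0], [418.0, 659.0]]
```

The block is tipped: its far top corners at (455,425) and (530,450) in the crop match a tilt of 0.5 rad. The drilled block is still flat. Now I grip the raised +x end.

```bash
python3 -m handwheel '{"offset":[[0,0,0],[0,0,-0.4],[0,0,-0.9],[0,0,-1.5],[0,0,-2],[0,0,-2.4],[0,0,-2.7],[0,0,-2.9],[0,0,-3],[0,0,-3]],"roll":[0,0,0,0,0,0,0,0,0,0]}' 60 30; python3 look.py scene s5 290 160 390 250 8
```

```text
t: 7.6
tool_pos: [0.5581, -0.2194, 0.0464]
tool_rot: [-2.178, -2.264, 0.0]
contact_force: [0.2, -0.4, 1.1]
opening: 0.0605
```

View pics/s5.png

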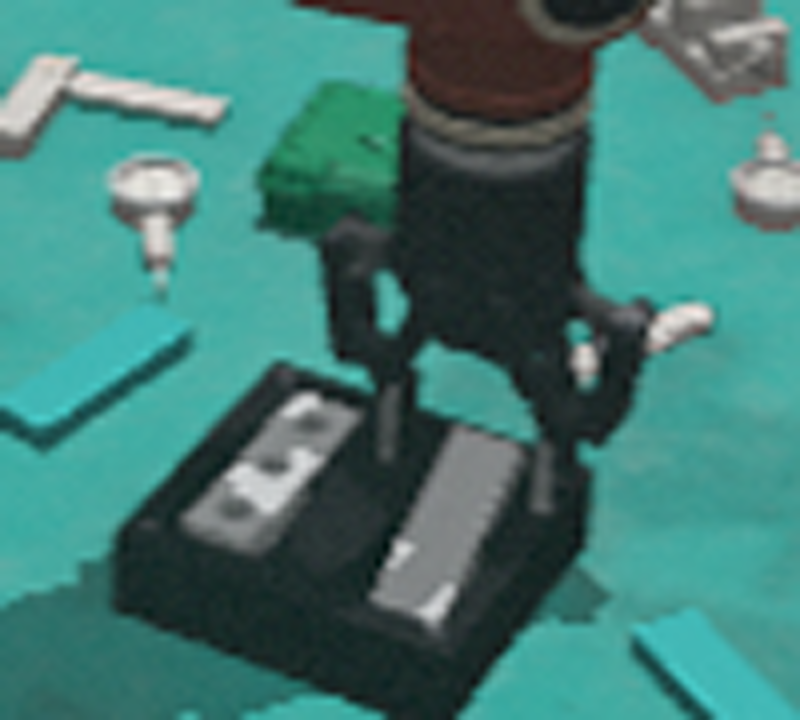

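Fingers at (388,460) and (543,512) straddle the raised end evenly. Closing.

```bash
python3 -m handwheel '{"offset":[[0,0,-0.03],[0,0,-0.04],[0,0,-0.04],[0,0,-0.04],[0,0,-0.04],[0,0,-0.04],[0,0,-0.04],[0,0,-0.04],[0,0,-0.04],[0,0,-0.04]],"roll":[0,0,0,0,0,0,0,0,0,0]}' 20 40; python3 -m handwheel '{"offset":[[0,0,0.05],[0,0,0.1],[0,0,0.2],[0,0,0.35],[0,0,0.5],[0,0,0.8],[0,0,1.2],[0,0,1.7],[0,0,2.2],[0,0,2.6]],"roll":[0,0,0,0,0,0,0,0,0,0]}'; python3 look.py scene s6 290 130 390 250 6
```

```text
t: 8.65
tool_pos: [0.5585, -0.2197, 0.0454]
tool_rot: [2.178, 2.263, 0.0]
contact_force: [-0.1, -1.0, 5.8]
opening: 0.0288
t: 9.65
tool_pos: [0.5589, -0.2197, 0.152]
tool_rot: [2.176, 2.262, 0.002]
contact_force: [-0.5, -0.3, -3.9]
opening: 0.0291
```

View pics/s6.png

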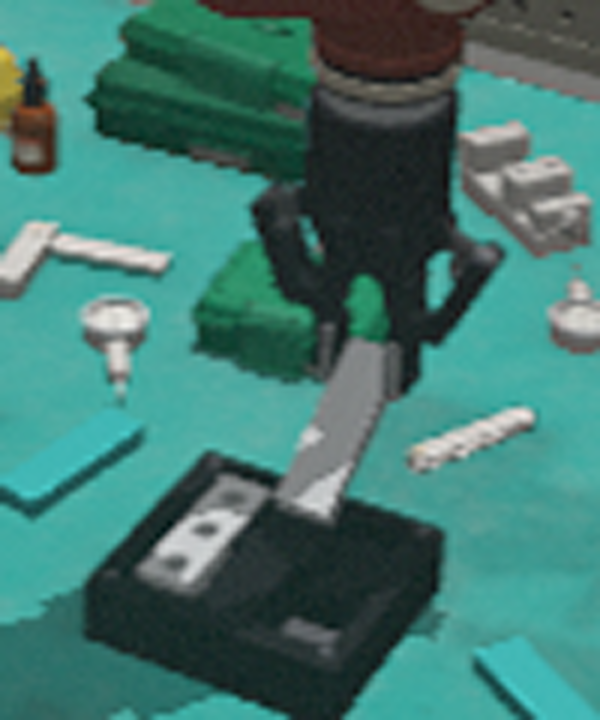

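```bash
cat > hand.py <<'E'
from h import *
def pts(tcp,yaw,th,g,h):
    # block-coordinates top corners; grip axis at block (g, mid) located h above TCP
    a=np.array([np.cos(yaw),np.sin(yaw)]);b=np.array([-a[1],a[0]]);o=[]
    for s in(50,-50):
        for y in(15,-15):
            for n in (7,-7):
                u=(s-g)*np.cos(th)-n*np.sin(th); z=h+(s-g)*np.sin(th)+n*np.cos(th)
                o.append([*(tcp[:2]+(a*u+b*y)/1000),tcp[2]+z/1000])
    return np.array(o)
E
python3 - <<'E'
from hand import *
d=dict(np.load("pics/s6.npz"))
for th in(.45,.5,.55,.6):
  for g in(29,33,37):
    print(th,g,((proj(d,pts(np.array([.5589,-.2197,.152]),np.radians(2),th,g,8))-[290,130])*6).round().astype(int)[[0,2,4,6]].tolist())
E
```

```text
0.45 29 [[350, 331], [402, 347], [270, 487], [323, 505]]
0.45 33 [[347, 337], [399, 353], [267, 493], [320, 511]]
0.45 37 [[344, 343], [396, 359], [263, 500], [316, 518]]
0.5 29 [[350, 330], [402, 346], [271, 491], [324, 509]]
0.5 33 [[347, 337], [399, 353], [268, 498], [321, 516]]
0.5 37 [[344, 343], [396, 359], [265, 504], [318, 522]]
0.55 29 [[349, 330], [401, 346], [272, 495], [325, 513]]
0.55 33 [[346, 337], [398, 352], [269, 502], [322, 520]]
0.55 37 [[343, 343], [395, 359], [266, 509], [319, 526]]
0.6 29 [[348, 330], [401, 346], [274, 499], [326, 516]]
0.6 33 [[346, 336], [398, 352], [271, 506], [323, 523]]
0.6 37 [[343, 343], [395, 359], [268, 512], [320, 530]]
```

```bash
python3 -m handwheel '{"offset":[[0,0.2,0.3],[0,0.6,0.6],[0.05,1.2,0.9],[0.1,2,1],[0.15,2.9,1],[0.2,3.8,1],[0.25,4.7,1],[0.3,5.6,1],[0.35,6.5,1],[0.35,7.4,1]],"roll":[0.2,0.6,1.2,1.9,2.6,3.3,4,4.7,5.4,6]}'; python3 -m handwheel '{"offset":[[0,0.9,0],[0.05,1.8,0],[0.05,2.7,0],[0.05,3.5,0],[0.05,4.2,0],[0.1,4.7,0],[0.1,5,0],[0.1,5.2,0],[0.1,5.2,0],[0.1,5.2,0]],"roll":[0.5,1,1.4,1.7,1.9,1.93,1.93,1.93,1.93,1.93]}';  python3 look.py scene s7 180 110 300 230 6;python3 look.py top t7 180 150 290 250 7; python3 -c "
from station import ctrl
o=ctrl.get_obs();print(o['tool_pos'],o['tool_rot'])"
```

```text
t: 10.7
tool_pos: [0.5711, 0.0793, 0.1888]
tool_rot: [-1.364, -2.829, -0.0]
contact_force: [-0.0, -0.1, -3.8]
opening: 0.0284
t: 11.7
tool_pos: [0.5762, 0.2838, 0.1888]
tool_rot: [-1.081, -2.95, 0.001]
contact_force: [-0.0, -0.5, -3.4]
opening: 0.0288
[0.57627914 0.28358093 0.1888827 ] [ 1.08185188e+00  2.94943835e+00 -6.44337318e-04]
```

View pics/s7.png

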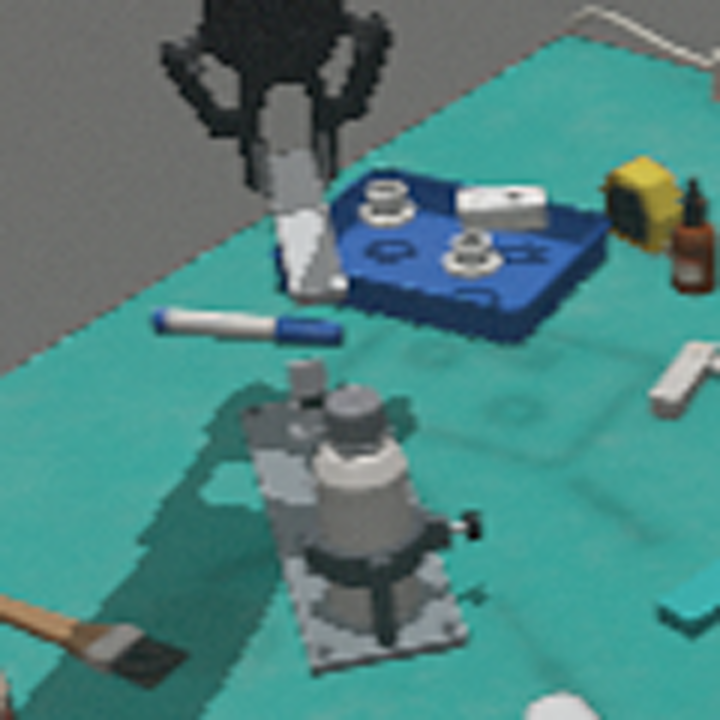

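View pics/t7.png

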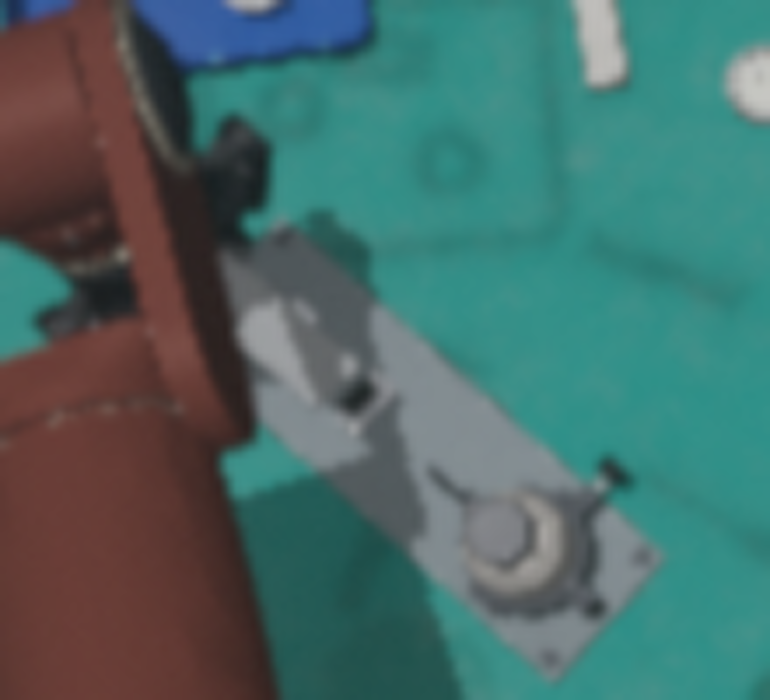

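```bash
python3 - <<'E'
from hand import *
d=dict(np.load("pics/s7.npz"));t=dict(np.load("pics/t7.npz"))
p=np.array([.5763,.2836,.1889])
for th in(.4,.5,.6,.7):
    P=pts(p,np.radians(49.7),th,33,8)
    print(th,"scene",((proj(d,P)-[180,110])*6).round().astype(int)[4:].tolist(),"top",((proj(t,P)-[180,150])*7).round().astype(int)[4:].tolist())
E
python3 - <<'E'
import cv2
a=cv2.imread("pics/s7.png")[80:320,220:380];b=cv2.imread("pics/t7.png")[270:450,210:420]
cv2.imwrite("pics/s7c.png",cv2.resize(a,None,fx=2.4,fy=2.4));cv2.imwrite("pics/t7c.png",cv2.resize(b,None,fx=3,fy=3))
E
```

```text
0.4 scene [[290, 286], [290, 301], [341, 279], [342, 293]] top [[317, 408], [315, 405], [359, 362], [357, 360]]
0.5 scene [[290, 296], [290, 308], [342, 288], [342, 300]] top [[316, 407], [312, 402], [358, 361], [354, 357]]
0.6 scene [[290, 304], [290, 314], [342, 296], [341, 306]] top [[314, 404], [308, 398], [356, 359], [350, 353]]
0.7 scene [[290, 310], [290, 319], [342, 302], [341, 311]] top [[311, 401], [303, 392], [353, 355], [344, 347]]
```

View pics/s7c.png

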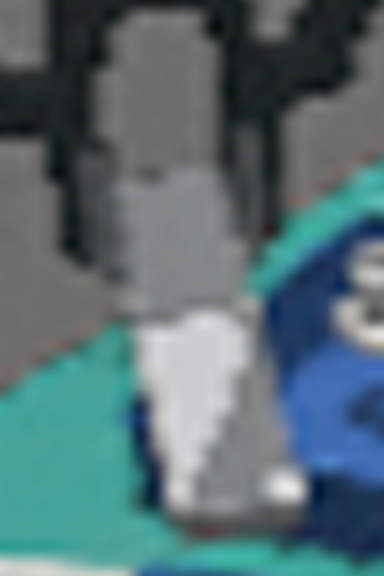

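View pics/t7c.png

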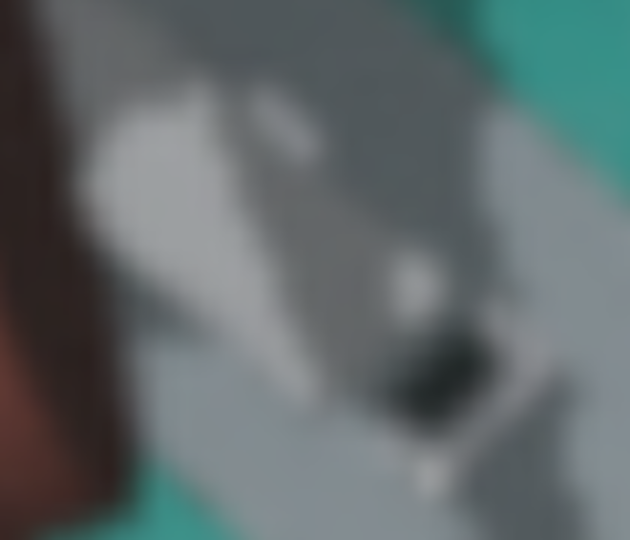

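The block hangs at about 0.47 rad over the rests and is aligned with the stand. Lowering to just above first contact.

```bash
python3 -m handwheel '{"offset":[[0.02,0.05,-0.3],[0.02,0.05,-0.7],[0.02,0.05,-1.2],[0.02,0.05,-1.7],[0.02,0.05,-2.1],[0.02,0.05,-2.5],[0.02,0.05,-2.75],[0.02,0.05,-2.9],[0.02,0.05,-3],[0.02,0.05,-3]],"roll":[0,0,0,0,0,0,0,0,0,0]}';  python3 look.py scene s8 200 135 270 205 9;python3 look.py top t8 195 175 265 245 9; python3 -c "
from station import ctrl
o=ctrl.get_obs();print(o['tool_pos'],o['contact_force'])"
```

```text
t: 12.8
tool_pos: [0.5771, 0.2866, 0.0689]
tool_rot: [1.08, 2.95, 0.0]
contact_force: [0.4, 0.7, -4.0]
opening: 0.0287
[0.57753141 0.28677237 0.06979867] [ 0.39196185  0.34515394 -3.78134135]
```

View pics/s8.png

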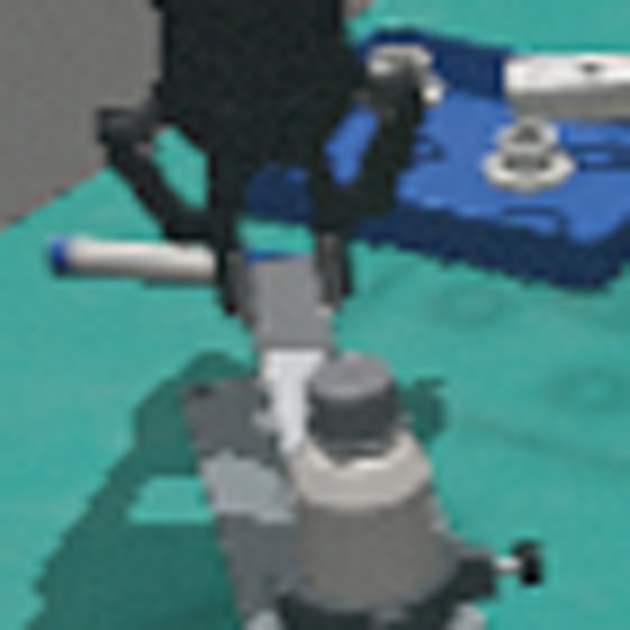

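View pics/t8.png

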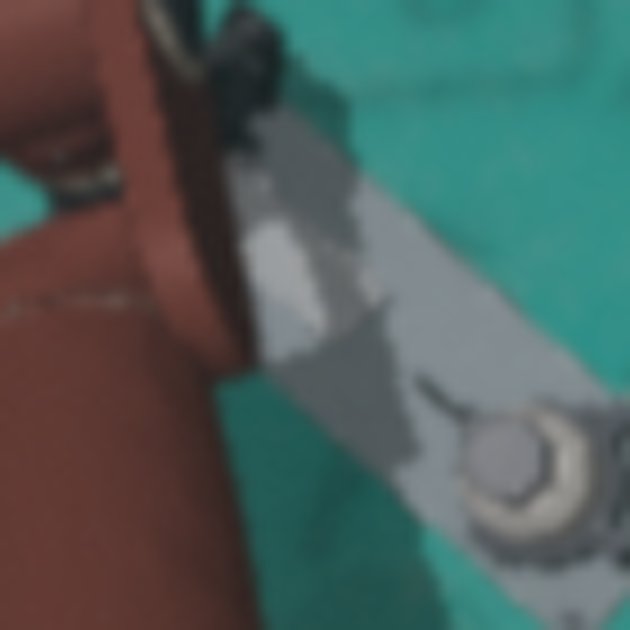

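```bash
python3 -m handwheel '{"offset":[[0,0,-0.08],[0,0,-0.15],[0.02,0.02,-0.2],[0.04,0.04,-0.25],[0.05,0.06,-0.3],[0.07,0.08,-0.35],[0.09,0.11,-0.42],[0.11,0.13,-0.5],[0.12,0.15,-0.56],[0.12,0.15,-0.56]],"roll":[0,0,0,0,0,0,0,0,0,0]}';  python3 look.py scene s9 200 135 270 205 9;python3 look.py top t9 195 175 265 245 9; python3 -c "
from station import ctrl
o=ctrl.get_obs();print(o['tool_pos'],o['contact_force'],o['wrist_torque'])"
```

```text
t: 13.9
tool_pos: [0.5842, 0.2937, 0.0496]
tool_rot: [1.078, 2.946, 0.006]
contact_force: [1.3, 1.5, 5.1]
opening: 0.0288
[0.58419846 0.29371618 0.04964994] [2.227083   2.53968528 5.50553975] [ 0.05103214 -0.00292795  0.00999734]
```

View pics/s9.png

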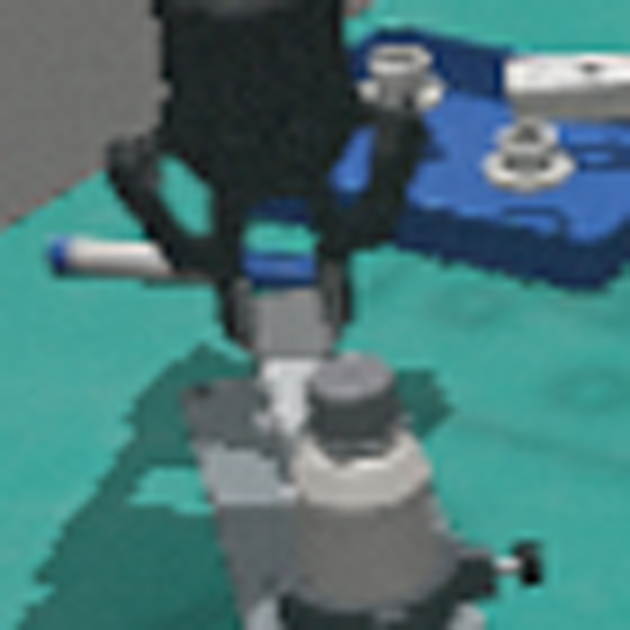

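View pics/t9.png

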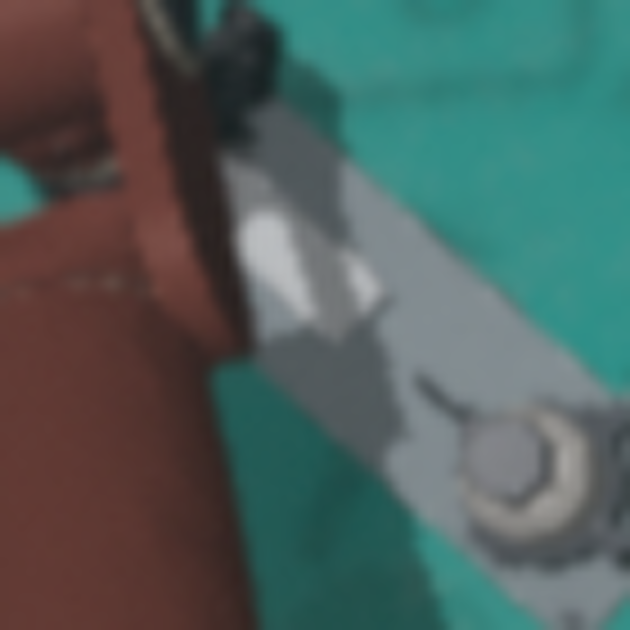

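Contact made; the block is rotating flat in the grip (about 9 N). Continuing the arc.

```bash
python3 -m handwheel '{"offset":[[0.01,0.01,-0.04],[0.02,0.02,-0.08],[0.02,0.02,-0.12],[0.03,0.03,-0.16],[0.03,0.04,-0.2],[0.04,0.04,-0.24],[0.04,0.05,-0.28],[0.04,0.05,-0.32],[0.04,0.05,-0.32],[0.04,0.05,-0.32]],"roll":[0,0,0,0,0,0,0,0,0,0]}';  python3 look.py scene s10 200 135 270 205 9; python3 -c "
from station import ctrl
o=ctrl.get_obs();print(o['tool_pos'],o['contact_force'],o['wrist_torque'])"
```

```text
t: 15.0
tool_pos: [0.5863, 0.2961, 0.037]
tool_rot: [1.078, 2.945, 0.009]
contact_force: [2.5, 3.1, 5.5]
opening: 0.0287
[0.58632954 0.29613758 0.03699854] [2.02960069 4.00741614 5.1549623 ] [ 0.24611638 -0.21716779  0.0125424 ]
```

View pics/s10.png

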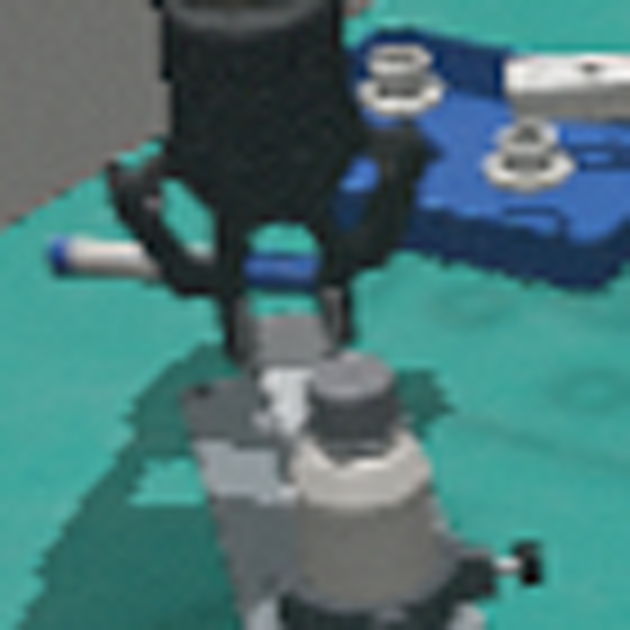

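```bash
python3 -m handwheel '{"offset":[[0,0,-0.02],[0,0,-0.04],[0,0,-0.06],[0,0,-0.08],[0,0,-0.1],[0,0,-0.1],[0,0,-0.1],[0,0,-0.1],[0,0,-0.1],[0,0,-0.1]],"roll":[0,0,0,0,0,0,0,0,0,0]}';   python3 look.py top t11 195 175 265 245 9;python3 -c "
from station import ctrl
o=ctrl.get_obs();print(o['tool_pos'],o['contact_force'],o['wrist_torque'])"
```

```text
t: 16.05
tool_pos: [0.5868, 0.2964, 0.0334]
tool_rot: [1.078, 2.944, 0.01]
contact_force: [3.2, 3.7, 5.0]
opening: 0.0287
[0.58677758 0.29643974 0.03337825] [3.81154435 4.53229988 5.33144914] [ 0.34101798 -0.32147646  0.05364656]
```

View pics/t11.png

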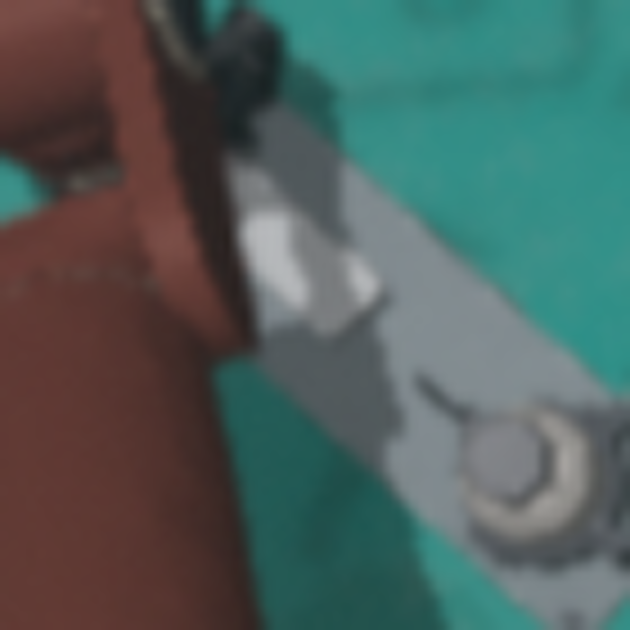

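```bash
python3 -m handwheel '{"offset":[[0,0,-0.02],[0,0,-0.04],[0,0,-0.06],[0,0,-0.08],[0,0,-0.08],[0,0,-0.08],[0,0,-0.08],[0,0,-0.08],[0,0,-0.08],[0,0,-0.08]],"roll":[0,0,0,0,0,0,0,0,0,0]}';   python3 look.py scene s12 200 135 270 205 9
```

```text
t: 17.1
tool_pos: [0.5868, 0.2966, 0.0326]
tool_rot: [1.078, 2.945, 0.009]
contact_force: [-1.7, 1.9, 17.8]
opening: 0.0287
```

View pics/s12.png

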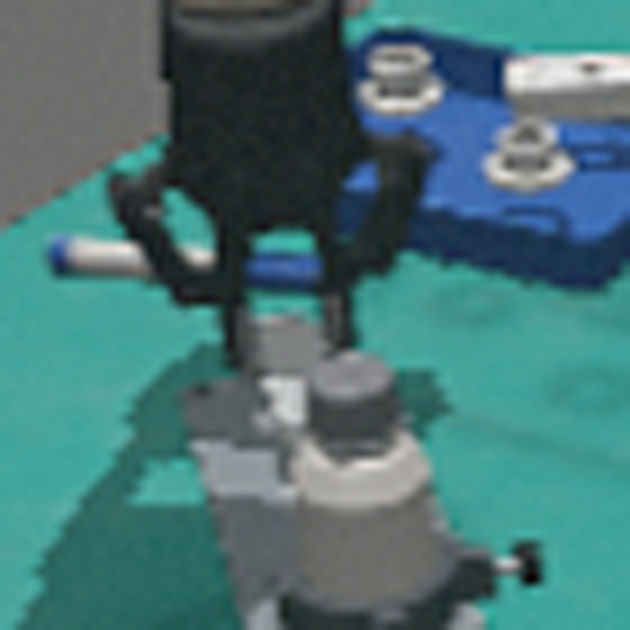

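Force rose to 22 N, so the block now bears on both rests. I'll relax the push, then release.

```bash
python3 -m handwheel '{"offset":[[0,0,0.03],[0,0,0.06],[0,0,0.09],[0,0,0.09],[0,0,0.09],[0,0,0.09],[0,0,0.09],[0,0,0.09],[0,0,0.09],[0,0,0.09]],"roll":[0,0,0,0,0,0,0,0,0,0]}'; python3 -m handwheel '{"offset":[[0,0,0],[0,0,0],[0,0,0],[0,0,0.1],[0,0,0.3],[0,0,0.7],[0,0,1.2],[0,0,1.8],[0,0,2.4],[0,0,3]],"roll":[0,0,0,0,0,0,0,0,0,0]}' 50; python3 -m handwheel '{"offset":[[0.3,-0.5,0.6],[0.3,-1.5,1],[0.3,-2.6,1.4],[0.3,-3.7,1.4],[0.3,-4.6,1.4],[0.3,-5.5,1.4],[0.3,-6.2,1.4],[0.3,-6.5,1.4],[0.3,-6.5,1.4],[0.3,-6.5,1.4]],"roll":[0,0,0,0,0,0,0,0,0,0]}';  python3 look.py scene s13 200 135 270 205 9;python3 look.py top t13 195 175 265 245 9
```

```text
t: 18.15
tool_pos: [0.5858, 0.2957, 0.0327]
tool_rot: [1.078, 2.946, 0.007]
contact_force: [4.0, 3.5, 7.6]
opening: 0.0285
t: 19.15
tool_pos: [0.5837, 0.2947, 0.153]
tool_rot: [1.08, 2.949, 0.002]
contact_force: [0.6, 0.4, 0.1]
opening: 0.0501
t: 20.15
tool_pos: [0.5955, 0.0354, 0.2067]
tool_rot: [1.079, 2.95, 0.001]
contact_force: [0.2, 0.1, 1.0]
opening: 0.0501
```

View pics/s13.png

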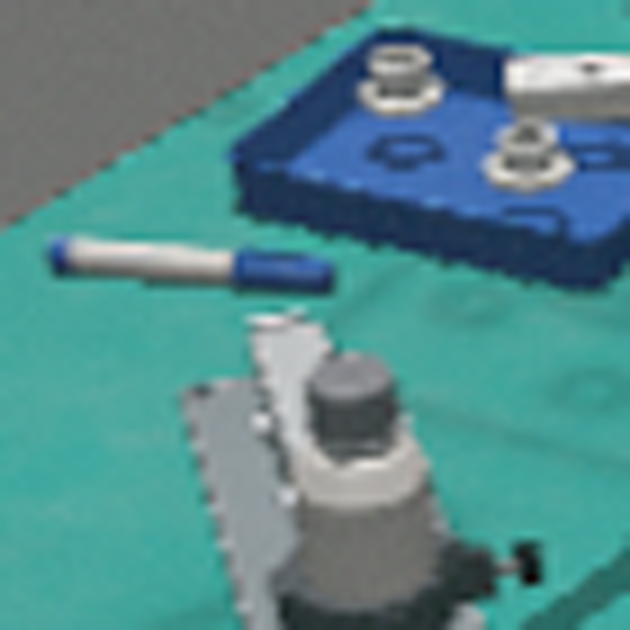

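View pics/t13.png

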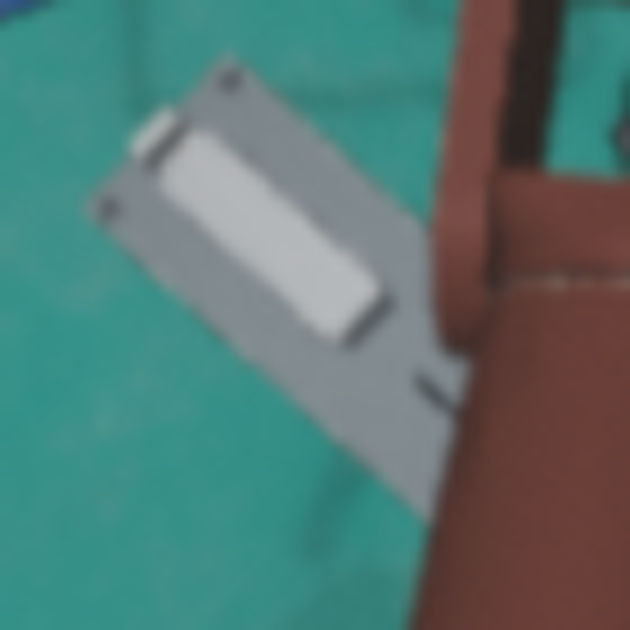

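The block lies flat on both rests, with corners in the top crop at (200,130), (160,180), (385,300) and (335,345). Now I measure its centring.

```bash
python3 - <<'E'
from h import *
d=dict(np.load("pics/t13.npz"))
img=d["img"]
for th in(150,160,165):
    cs,a=blob(img,lambda c:c.min(2)>th,(210,187,240,216))
    P=ray(d,cs[0],.048);c,s,ang=rect(P)
    bx=cv2.boxPoints(cv2.minAreaRect((P[:,:2]*1000).astype(np.float32)))
    e=max([bx[1]-bx[0],bx[2]-bx[1]],key=np.linalg.norm);yaw=np.degrees(np.arctan2(e[1],e[0]))%180
    r=c-np.array([.5616,.2685]);t=np.radians(49.8)
    print(th,a[:2],c,s,yaw,"along",(r@[np.cos(t),np.sin(t)])*1e3,"lat",(r@[-np.sin(t),np.cos(t)])*1e3)
# back stop gap: end-of-block corners vs plate
f=lambda u,v:((u+.5)/9-.5+195,(v+.5)/9-.5+175)
print(ray(d,[f(200,130),f(160,180),f(385,300),f(335,345)],.048).mean(0))
print("backstop front-top edge", ray(d,[f(187,122),f(145,170)],.042))
E
```

```text
150 [219.828125, 4.734375] [0.56303149 0.26883536] (103.36160278320312, 33.09382629394531) 48.798363 along 1.1801137514731324 lat -0.8769103559562312
160 [197.0078125, 0.8515625] [0.56314435 0.26892603] (101.67655944824219, 30.483396530151367) 48.727386 along 1.3222078838668263 lat -0.9045856160778005
165 [184.2578125] [0.56306396 0.26897675] (100.35224151611328, 28.913728713989258) 48.693134 along 1.3090637630820638 lat -0.8104514175785811
[0.56010094 0.26749944 0.048     ]
backstop front-top edge [[0.60990882 0.30602202 0.042     ]
 [0.58941084 0.32223611 0.042     ]]
```

Centred within about 1.3 mm along and 0.9 mm across, with yaw within 1°, so no correction is needed. Next, the cap.

```bash
python3 -m handwheel '{"offset":[[-0.3,0.2,0],[-0.9,0.7,0],[-1.6,1.3,0],[-2.3,1.9,0],[-2.9,2.4,0],[-3.2,2.6,0],[-3.4,2.78,-0.1],[-3.4,2.78,-0.5],[-3.4,2.78,-0.9],[-3.4,2.78,-1]],"roll":[0,0,0,0,0,0,0,0,0,0]}' 0; python3 look.py scene s14 200 100 300 190 8;  python3 -c "
from station import ctrl
from h import *
o=ctrl.get_obs();print(o['tool_pos'],o['contact_force']); d=dict(np.load('pics/s14.npz'));print((proj(d,[o['tool_pos'],[.459,.1465,.1495]])-[200,100])*8)"
```

```text
t: 21.25
tool_pos: [0.4579, 0.1449, 0.1623]
tool_rot: [-1.08, -2.945, 0.005]
contact_force: [-0.4, -0.7, -0.3]
opening: -0.0001
[0.45808327 0.14490357 0.16253666] [-0.80089771 -1.00420106 -0.18303848]
[[304.85483045 593.37984063]
 [306.16715597 617.91662864]]
```

View pics/s14.png

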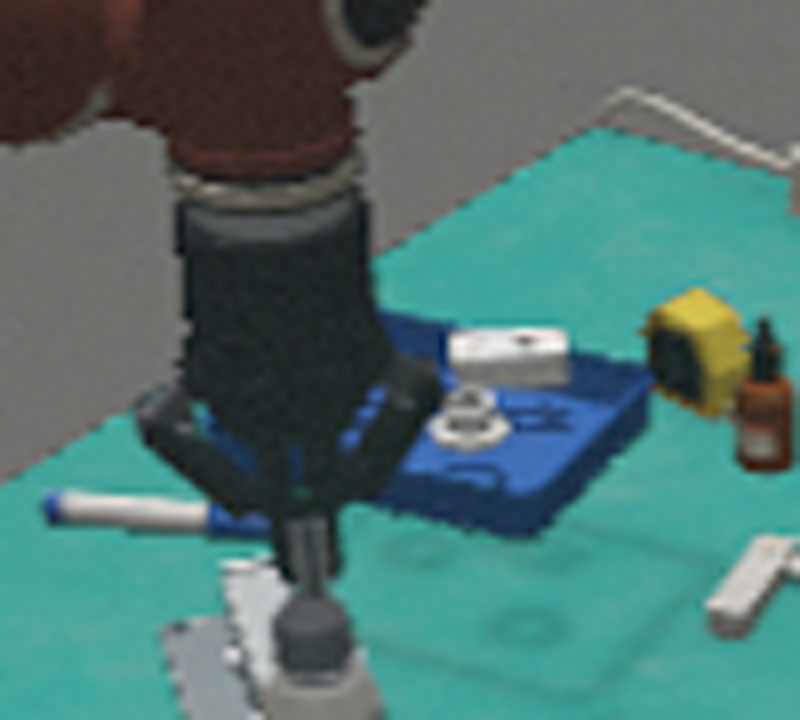

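```bash
python3 -m handwheel '{"offset":[[0.02,0.01,-0.15],[0.02,0.01,-0.3],[0.02,0.01,-0.38],[0.02,0.01,-0.44],[0.02,0.01,-0.5],[0.02,0.01,-0.55],[0.02,0.01,-0.6],[0.02,0.01,-0.62],[0.02,0.01,-0.62],[0.02,0.01,-0.62]],"roll":[0,0,0,0,0,0,0,0,0,0]}'
```

```text
t: 22.3
tool_pos: [0.4604, 0.146, 0.1432]
tool_rot: [1.08, 2.95, -0.001]
contact_force: [-4.7, -2.8, 10.7]
opening: 0.0004
```

```bash
python3 -m handwheel '{"offset":[[0,0,-0.03],[0,0,-0.06],[0,0,-0.09],[0,0,-0.12],[0,0,-0.14],[0,0,-0.14],[0,0,-0.14],[0,0,-0.14],[0,0,-0.14],[0,0,-0.14]],"roll":[0,0,0,0,0,0,0,0,0,0]}'; python3 look.py scene s15 200 100 300 190 8
```

```text
t: 23.3
tool_pos: [0.4607, 0.146, 0.1427]
tool_rot: [1.079, 2.95, -0.002]
contact_force: [-19.4, -4.9, 33.2]
opening: -0.0001
```

View pics/s15.png

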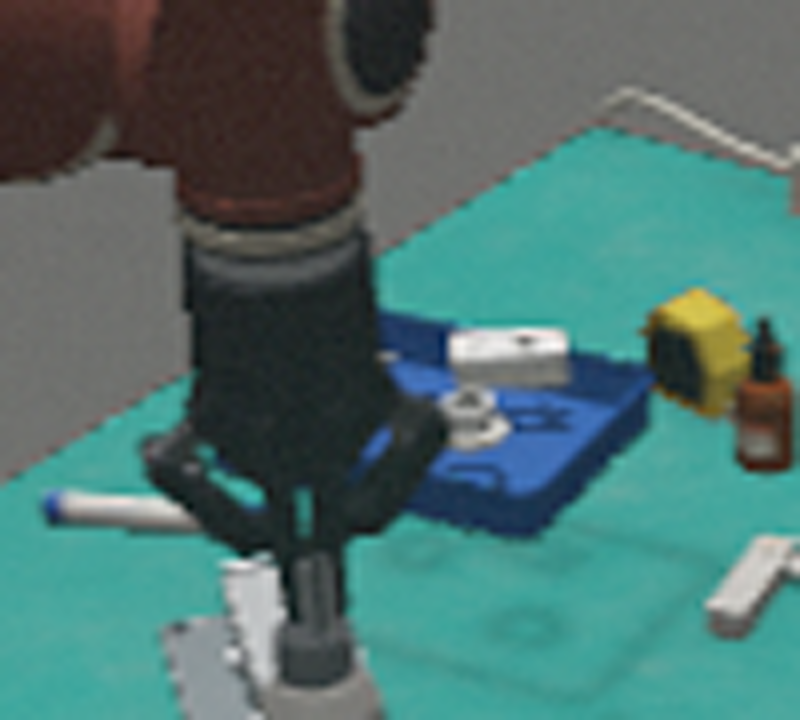

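The cap is bottomed: force rose to 33 N with no further travel. Releasing and moving clear.

```bash
python3 -m handwheel '{"offset":[[0,0,0.1],[0,0,0.2],[0,0,0.4],[0,0,0.8],[0,0,1.4],[0,0,2],[0.2,-0.6,2.5],[0.6,-1.6,2.7],[1,-2.6,2.7],[1,-3,2.7]],"roll":[0,0,0,0,0,0,0,0,0,0]}'; python3 -m handwheel '{"offset":[[0.1,-0.6,0],[0.2,-1.6,0],[0.2,-2.6,0],[0.2,-3.4,0],[0.2,-4,0],[0.2,-4.4,0],[0.2,-4.5,0],[0.2,-4.5,0],[0.2,-4.5,0],[0.2,-4.5,0]],"roll":[0,0,0,0,0,0,0,0,0,0]}'; python3 look.py scene s16 200 125 290 215 8;python3 look.py top t16 195 175 265 245 9; python3 look.py scene s17 120 90 520 330 2
python3 - <<'E'
from h import *
d=dict(np.load("pics/t16.npz"))
cs,a=blob(d["img"],lambda c:c.min(2)>155,(210,187,240,216)); print(rect(ray(d,cs[0],.048)))
E
```

```text
t: 24.35
tool_pos: [0.5015, 0.0235, 0.2442]
tool_rot: [1.083, 2.947, -0.0]
contact_force: [-0.0, 0.2, -0.7]
opening: 0.0002
t: 25.35
tool_pos: [0.5083, -0.1528, 0.2437]
tool_rot: [1.078, 2.951, 0.001]
contact_force: [-0.4, 0.6, -0.2]
opening: 0.0001
(array([0.56275171, 0.26909027]), (101.88018035888672, 31.717119216918945), 49.41537094116211)
```

View pics/s16.png

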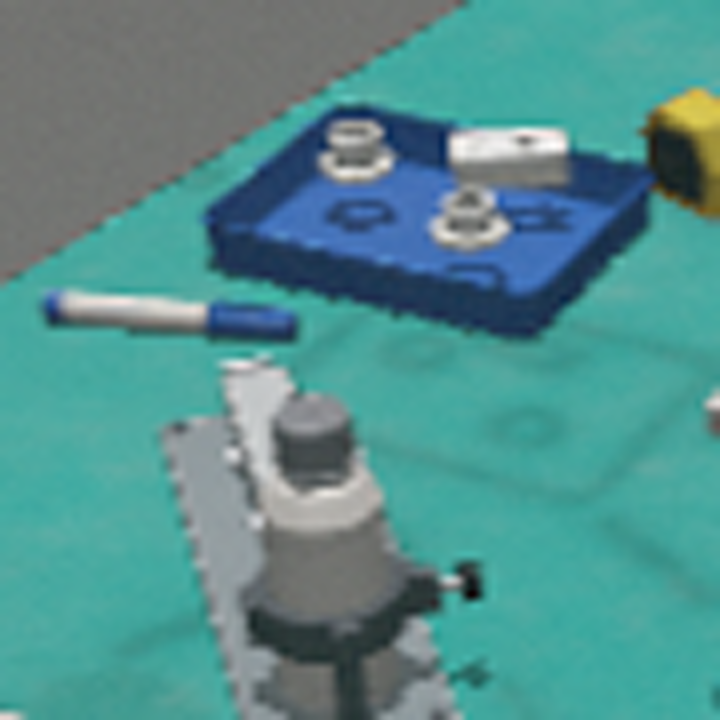

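View pics/t16.png

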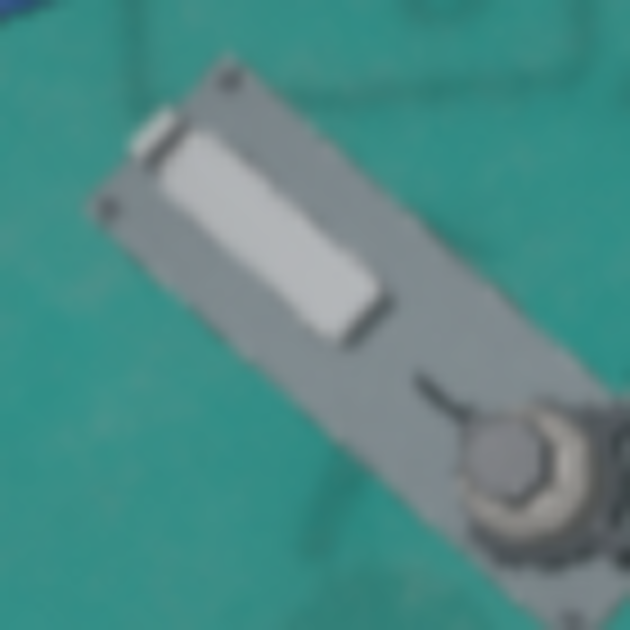

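View pics/s17.png

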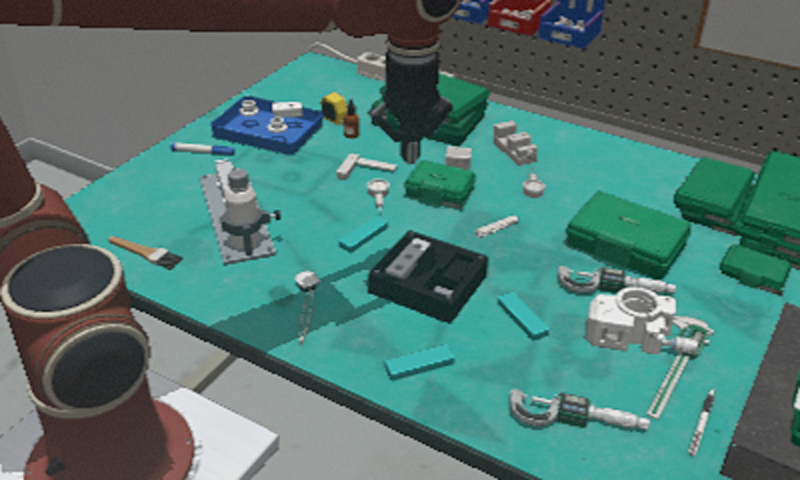

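All as required: the cap is back at its starting pixel (239,176), the block hasn't moved on its rests, and the drilled block is flat in its pocket. Handing in.

```bash
python3 -c "
from station import ctrl
print(ctrl.finish_job()); print(ctrl.get_obs()['t'])"
```

```text
the job is handed in; nothing more can be done
None
the job is handed in; nothing more can be done
```

The plain block is lying on its rests, dust blown off, and I handed the job in at about 25.5 s of the 61 s allowed.

**What I did:**
- I pressed the plain block's end over the deep well until it bottomed; the camera showed it tipped by about 0.5 rad.
- I gripped its raised end, carried it to the stand and lowered it in an arc so it turned flat on both rests, then let go.
- I pressed the cap fully down: it stopped at 0.1427 m height with the force up to about 33 N. Then I released it and moved the arm clear.

**Last checks:**
- **Block:** it sits within about 1.3 mm of centre along the stand and 1 mm across, with yaw within about 1°. It did not measurably move during the blow.
- **Cap:** it is back at its starting position in the image.
- **Rest of the scene:** the drilled block is flat in its pocket, the other items look undisturbed, and the arm is touching nothing.

**Disagreements:** the two cameras differed by up to about 6 mm on absolute position. The gripper's known position suggested the scene camera reads about 3 mm too far, so I relied on the top camera. The pressing and placing steps reached 18 to 33 N, all through the fingers.

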